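# Clear the jammed paint mixer and start it with its key

### The job

A pink paint bottle has dropped into the narrow drive slot of the bench mixer: lift the bent rod off its rest and, touching the bottle only with the rod, drag it out through the slot's open front until no part of it is left in the slot, then lay the rod back in its rest as it was. Only then start the mixer: turn the blue key clockwise all the way to start, hold it there for about a second, and let go so that it springs back to run. Leave everything else on the table where it is.

Things in the scene. Friction and masses are not known exactly. Their poses are not given: they have to be found in the camera images.
- slot_mouth (a point): Middle of the open front of the fixed mixer's drive slot, at table level; x runs into the slot along its middle, y to the left, z up. The slot is 64 mm wide, open above, its floor the table, closed by a back plate at x = 0.210. Its walls are two housings (green +y, white -y), each 220 mm long, 85 wide, 88 high. A motor 52 mm thick lies behind, no higher.
- bottle_centre (a point): Centre, 15 mm above its underside, of the pink squeeze bottle lying flat in the slot: 110 mm long (x), 42 wide, 30 high, about 0.15 kg. Its black cap is at its -x end, towards the slot's mouth; its flat red base (40 x 28 mm) faces the back plate at x = +0.055. It slides on the table.
- rod_handle (a point): Centre of the orange handle of the bent rod (0.14 kg): a bar 20 x 20 mm, 120 mm long along x, lying level (z up). From its +x end an 8 mm steel wire goes on to x = 0.100, then straight down to a foot: a 10 mm thick crossbar, 46 mm long along y, centred at (0.100, 0, -0.130), hanging free. It balances at about x = 0.02.
- rest_top (a point): Where the handle's centre belongs on the rod's fixed rest, 165 mm above the table; x along the handle towards the wire, z up. Dark steel foot plate 130 x 80 mm, two upright plates 8 mm thick, 42 wide, at x = -0.045 and +0.045, each with a cradle floor 10 mm below this point between cheeks 30 mm apart and 8 mm high.
- key_bow (a point): Centre of the key's flat blue bow: 46 mm wide (x), 10 thick (y), 34 tall (z). x and y turn with the key, white stripe at +x; z is the turning axis, pointing out of the panel. The panel (112 x 117 mm, black, on a fixed grey box) slopes 35 degrees from level and lies 43 mm below this point along z; the brass barrel stands 12 mm out of it. Dots: red off, green run, yellow start.
- barrel (a joint): Lock barrel carrying the key, rad, 0 = off, 0.7 = run (its stop); grows clockwise as seen looking at the panel (about the panel normal pointing inward). Stays where it is left; friction about 0.05 N m.
- key (a joint): Further turn of the key past the barrel's angle, rad, 0 = sprung back, 0.6 = start (its stop), same direction and axis. A spring pulls it back to 0: 0.10 N m at 0, 0.22 N m at 0.6. Turning the key clockwise first moves the barrel to run, then this joint to start: at most 1.3 rad in all. Let go at start, it returns to 0 while the barrel stays at run.
- jar_a_mid (a point): Centre of a red jar, 58 mm across and 80 mm high. Leave alone.
- jar_b_mid (a point): Centre of a blue jar, 58 mm across and 80 mm high. Leave alone.
- tin_mid (a point): Centre of a tin with a yellow label, 68 mm across and 85 mm high. Leave alone.
- greentube_mid (a point): Centre of a green paint tube lying on the table, 140 x 44 x 34 mm, its length along x. Leave alone.
- tape_mid (a point): Centre of a roll of paper tape lying flat, 90 mm across and 25 mm high. Leave alone.
- brush_grip (a point): Grip of a paint brush lying on the table, 200 mm long in all, along x. Leave alone.

How it is judged:
By the outcome, as a careful person would: the job done as asked, in the order asked, and still so for the second after the job is handed in, with the robot touching nothing.
It also fails if it takes over 62 s, if anything falls off the work surface, if the arm or the gripper's body presses on something with over 40 N, if the wrist force passes 120 N, or if a joint passes its speed limit or range.

### The arm

A 6-joint arm with a two-finger parallel gripper is mounted at the origin on the work surface. World frame = base frame: x ahead of the robot, y to its left, z up, the work surface at z = 0. Lengths are in m, angles in rad, forces in N, time in s.
With the tool pointing down it reaches from about 0.275 to 0.975 m from the base axis. Payload 8.4 kg.
Tool frame: the origin (TCP) lies midway between the tips of the shut fingers; the grasp point (between the pads) lies manip.hold_point_z behind it (manip.hold_point_z is the distance from the TCP to the grasp point, in m); z points along the fingers, y is the line along which they close (so a half turn about z gives the same grasp; the last joint's range is limited). The gripper opens to 92 mm and grips with 3 to 60 N. Pads are 20 mm wide; open, the fingers measure 128 mm over their backs; the gripper's body (75 mm by 189 mm) begins 69 mm behind the grasp point.
Start: joints at [1.263, 0.353, 1.633, -0, 1.155, -0.002], TCP at [0.188, 0.596, 0.215] pointing down, gripper open.
Joint ranges: [-2.63, 2.63], [-0.92, 2.1], [0.06, 2.66], [-1.3, 4.44], [0, 2.69], [-3.02, 3.02]. Speed limits (rad/s): [2.22, 2.22, 2.79, 3.14, 3.14, 3.14].

### API

Orientations are given as a unit quaternion [w, x, y, z].
In Python, from cell import readout, optics, manip gives the robot as it stands.
- The arm moves only by the tool servo_tool, never from a script. Its argument "steps" is a list that holds one entry, the list of rows, each a list of 4 numbers: the shift along the world's x, y, z each as a share of 0.4 m, from -1 to 1, then the turn about the world's z as a share of 180 degrees, from -1 to 1. In form: [[[x, y, z, spin], ...]]. A call has 1 to 10 rows; each row is the pose to reach, as a shift and turn from the pose commanded when the call began, turning the shorter way round; what a row does not reach only later rows make up. A row lasts 1/10 s, in which the tool goes at most 50 mm and 8.59 degrees, less where a joint would pass 70% of its speed; a pose out of reach is approached as far as the arm can. A call with a number of a shift or a turn outside -1 to 1 is refused whole. A call with a gripper value outside its range is refused whole. "fingers" is the closure, from -1 (fully open) to 1 (shut), set as the call begins (left out, the last holds). The fingers move at their own pace and stop on an object; "newtons" is the grip in N (left out, the last holds). Time passes only in rows, so rows that repeat a pose let the fingers close. It gives the time, the measured TCP pose, the force, the opening and the grip force at its end, in the units of the state.
- readout.get_state(): the state, without advancing time (a new reading comes with each control period).
- optics.snapshot(name): name is "scene" or "top" or "wrist"; returns the picture (420x560x3 uint8, blue, green, red); there is no depth.
- optics.camera_model(name): a dict with "fov_y" (degrees; the focal length in pixels is half the picture's height over the tangent of half this angle, whatever the lens; pixels are square), "cx", "cy" (the principal point, pixels), "world_from_camera" (4x4, takes a point from camera to world coordinates). Camera axes: x right, y down, z forward; pixel columns grow to the right and rows downward; lengths in m; the calibration is good to about 2 mm. A picture is of the moment at which its call begins: read the wrist's pose just before it. camera_model takes no time and is no camera call; for the wrist camera it gives the pose at the moment of the call.
- manip.job_done(): hands the job in; it is judged then, once.
The state is a dict: "time": time; "q": joint angles; "joint_velocities": joint speeds; "tau": joint torques, N m; "tcp_pos": TCP position; "orientation": TCP orientation; "force": force on the tool from outside, world axes, zero at the start; "wrist_torque": the same for the moment, N m; "width": finger opening in m; "gripper_force": force on a finger pad.
Only numpy, scipy, OpenCV 4.12 (cv2) and the standard library are available. Lean on these libraries where they do the work, as an engineer would, in place of code of your own. Each camera call takes 0.05 s, during which the arm holds its last target. There are 200 camera calls.

## Working session

There is one attempt and no reset: what is moved stays moved. The work goes in short steps, Python scripts to look and compute and a tool call to move; the robot and the scene stay as the last step left them, time stands still between calls to the robot, and variables do not carry over. Pictures are saved under pics/ and viewed, at most 10 in all, crops included, and the job is handed in when it is done.

Besides the shell and the picture viewer there is one more tool, called after "Call:" by a JSON object that holds its "name" and its "arguments". servo_tool: Moves the arm, as the interface text tells. Its arguments: {"type":"object","properties":{"steps":{"type":"array"},"fingers":{"type":"number"},"newtons":{"type":"number"}},"required":["steps"]}

```bash
ls; mkdir -p pics
python3 - <<'E'
from cell import readout, optics, manip
import cv2,json
print(readout.get_state(), manip.hold_point_z)
for n in("scene","top"):
    im=optics.snapshot(n); cv2.imwrite(f"pics/{n}0.png",im)
    c=optics.camera_model(n); print(n,c)
E
```

```text
pics
{'time': 0.0, 'q': array([ 1.26264869e+00,  3.53674060e-01,  1.63415075e+00, -4.20916739e-05,
        1.15518634e+00, -2.39035459e-03]), 'joint_velocities': array([-6.57315757e-04, -4.03398537e-05, -1.58818064e-03, -9.13597448e-04,
       -8.39578649e-05,  7.67864112e-04]), 'tau': array([-6.11609848e-04, -5.93851733e+01, -3.34218514e+01,  6.96825120e-02,
        2.31096806e-02, -2.85325615e-05]), 'tcp_pos': array([0.18798838, 0.59552678, 0.2138404 ]), 'orientation': array([-9.06656837e-05,  1.52275378e-01,  9.88337850e-01, -7.03692593e-04]), 'force': array([-0.05815709, -0.43712305, -0.48534987]), 'wrist_torque': array([-0.00184121, -0.01698844, -0.00217525]), 'gripper_force': 0.0, 'width': 0.09196707686160838} 0.0187
scene {'fov_y': 50.23743565768994, 'cx': 285.7443639324838, 'cy': 210.51441964927335, 'world_from_camera': array([[ 0.26052835,  0.7164315 , -0.6471869 ,  1.4496786 ],
       [ 0.96541208, -0.18621844,  0.18248895, -0.26986562],
       [ 0.0102227 , -0.67234559, -0.74016681,  1.19675349],
       [ 0.        ,  0.        ,  0.        ,  1.        ]])}
top {'fov_y': 49.772544523156036, 'cx': 279.7344043643825, 'cy': 217.60397968617184, 'world_from_camera': array([[ 0.02911317, -0.98742399,  0.15539078,  0.27216477],
       [-0.99945869, -0.02637299,  0.01966711, -0.01598215],
       [-0.01532166, -0.15587924, -0.98765728,  1.60278867],
       [ 0.        ,  0.        ,  0.        ,  1.        ]])}
```

Run:
```python
import cv2
for n in("scene","top"):
    im=cv2.imread(f"pics/{n}0.png"); cv2.imwrite(f"pics/{n}0b.png",cv2.resize(im,(800,600),interpolation=cv2.INTER_CUBIC))
```

```text
(no output)
```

View pics/scene0b.png

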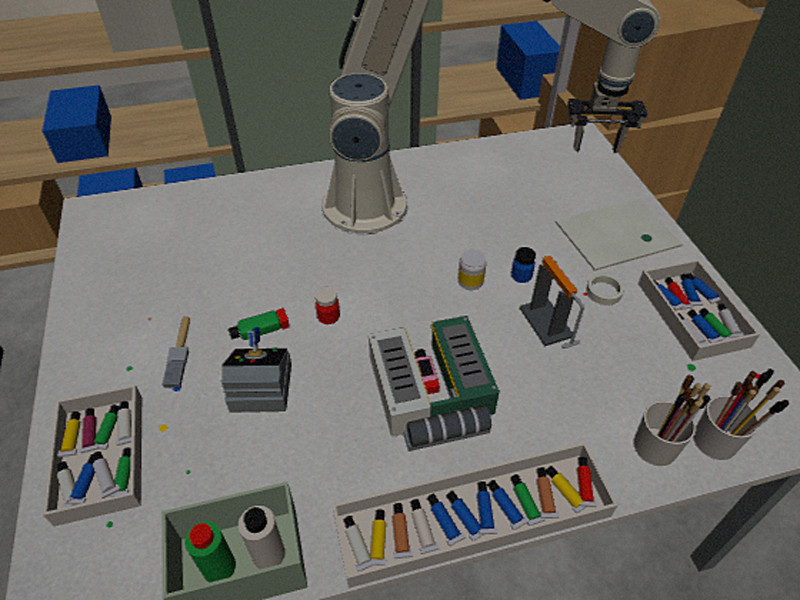

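View pics/top0b.png

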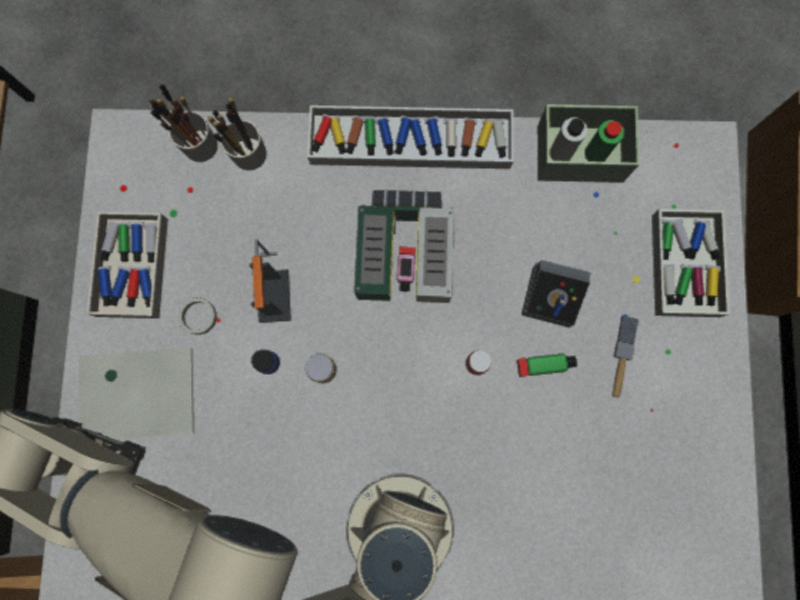

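```bash
cat > h.py <<'E'
import numpy as np, cv2
def cam(n):
    from cell import optics
    return optics.camera_model(n)
def ray(c,u,v):
    f=210/np.tan(np.radians(c["fov_y"]/2)); T=c["world_from_camera"]
    return T[:3,3], T[:3,:3]@np.array([(u-c["cx"])/f,(v-c["cy"])/f,1])
def onz(c,u,v,z):
    o,d=ray(c,u,v); return o+d*(z-o[2])/d[2]
def proj(c,p):
    f=210/np.tan(np.radians(c["fov_y"]/2)); T=c["world_from_camera"]
    q=(np.atleast_2d(p)-T[:3,3])@T[:3,:3]; return q[:,:2]/q[:,2:]*f+[c["cx"],c["cy"]]
def crop(im,cx,cy,w,h,s,step=10):
    x0,y0=int(cx-w/2),int(cy-h/2)
    o=cv2.resize(im[y0:y0+h,x0:x0+w],None,fx=s,fy=s,interpolation=cv2.INTER_CUBIC)
    for x in range(-(-x0//step)*step,x0+w,step):
        X=int((x-x0+.5)*s); o[:8,X]=(0,255,255); cv2.putText(o,str(x),(X-10,18),0,.35,(0,255,255),1); o[::12,X]=(0,255,255)
    for y in range(-(-y0//step)*step,y0+h,step):
        Y=int((y-y0+.5)*s); cv2.putText(o,str(y),(0,Y+4),0,.35,(0,255,255),1); o[Y,::12]=(0,255,255)
    return o
E
python3 - <<'E'
import cv2,numpy as np
from h import *
t=cv2.imread("pics/top0.png");s=cv2.imread("pics/scene0.png")
A=np.vstack([np.hstack([crop(t,185,192,100,75,4),crop(t,283,173,100,75,4)]),np.hstack([crop(t,390,206,100,75,4),crop(s,178,257,100,75,4)])])
cv2.imwrite("pics/c1.png",A)
B=np.vstack([np.hstack([crop(s,388,212,100,75,4),crop(s,300,280,100,75,4)]),np.hstack([crop(t,390,206,50,37,8,5)[:,:400],crop(s,178,245,50,37,8,5)])])
cv2.imwrite("pics/c2.png",B)
E
```

```text
(no output)
```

View pics/c1.png

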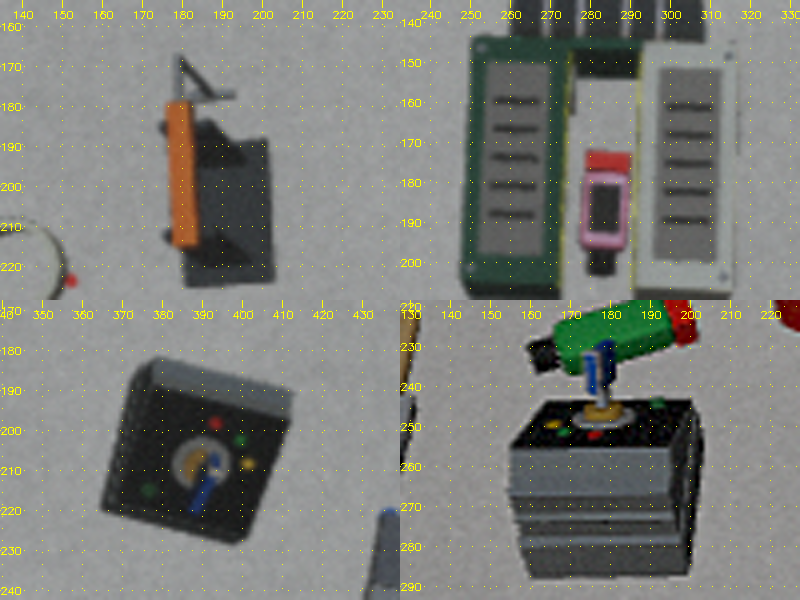

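View pics/c2.png

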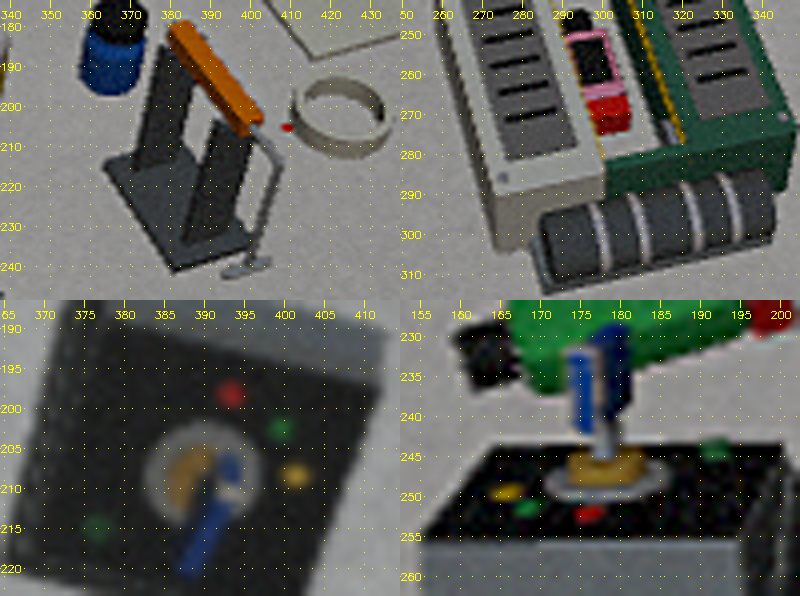

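Run:
```python
from h import *
np.set_printoptions(precision=4,suppress=True)
t=cam("top");s=cam("scene");w=cam("wrist")
for n,u,v,z in [("handle near",180.75,215.25,.175),("handle far",179,179,.175),("gBL",250.5,143.75,.088),("wBR",316.75,145,.088),("gFL",248,207.5,.088),("wFR",316.2,207.5,.088),("slot front",281.7,207,.088),("slot back",284,148.3,.088),("bottle base",284,172.5,.03),("cap",282.5,203,.02),("bow",390,212,.13),("barrel",389.5,208.5,.1),("jarA",336,254,.08),("jarB",185,253,.08),("tin",224,258,.085)]:
    print(n,onz(t,u,v,z))
for n,u,v,z in [("handle near",383,181,.175),("handle far",399.5,205.25,.175),("bow",177,235,.13),("barrel",178,250,.1)]:
    print("S",n,onz(s,u,v,z))
print(w)
```

```text
handle near [0.496 0.33  0.175]
handle far [0.615  0.3433 0.175 ]
gBL [0.7679 0.1235 0.088 ]
wBR [ 0.769  -0.1069  0.088 ]
gFL [0.5424 0.1232 0.088 ]
wFR [ 0.5485 -0.1086  0.088 ]
slot front [0.5472 0.0086 0.088 ]
slot back [0.7543 0.0065 0.088 ]
bottle base [0.6831 0.0048 0.03  ]
cap [0.574  0.0072 0.02  ]
bow [ 0.5322 -0.3486  0.13  ]
barrel [ 0.5494 -0.3538  0.1   ]
jarA [ 0.3932 -0.1781  0.08  ]
jarB [0.3823 0.3305 0.08  ]
tin [0.3689 0.1971 0.085 ]
S handle near [0.5101 0.3258 0.175 ]
S handle far [0.6243 0.3321 0.175 ]
S bow [ 0.5309 -0.3548  0.13  ]
S barrel [ 0.5652 -0.3603  0.1   ]
{'fov_y': 71.87183884057275, 'cx': 277.31825314100934, 'cy': 207.40568293996375, 'world_from_camera': array([[ 0.3013,  0.9256,  0.2289,  0.1231],
       [ 0.9535, -0.2925, -0.0723,  0.6161],
       [ 0.    ,  0.2401, -0.9707,  0.3827],
       [ 0.    ,  0.    ,  0.    ,  1.    ]])}
```

Call:
{"name": "servo_tool", "arguments": {"steps": [[[0.09,-0.07,0.1,0.0125],[0.2,-0.15,0.215,0.025],[0.3,-0.23,0.215,0.05],[0.4,-0.3,0.215,0.06],[0.5,-0.38,0.215,0.08],[0.6,-0.45,0.215,0.1],[0.7,-0.53,0.215,0.125],[0.8,-0.6,0.215,0.125],[0.88,-0.665,0.215,0.125],[0.88,-0.665,0.215,0.125]]], "fingers": -1}}

```text
time: 1.1
tcp_pos: [0.543, 0.3269, 0.3]
orientation: [0.0, -0.042, 0.999, -0.001]
force: [-0.1, 0.3, -0.1]
width: 0.092
gripper_force: 0.0
```

Call:
{"name": "servo_tool", "arguments": {"steps": [[[0,0,0,0],[0,0,0,0]]]}}

```text
time: 1.3
tcp_pos: [0.5394, 0.3303, 0.3001]
orientation: [-0.001, -0.043, 0.999, 0.0]
force: [0.2, 0.0, 0.3]
width: 0.0918
gripper_force: 0.0
```

```bash
cat > wp.py <<'E'
import sys,pickle
from h import *
from cell import readout,optics
np.set_printoptions(precision=4,suppress=True)
s=readout.get_state();w=optics.camera_model("wrist");im=optics.snapshot("wrist");n=sys.argv[1]
cv2.imwrite(f"pics/{n}.png",im);pickle.dump(w,open(f"pics/{n}.pkl","wb"))
q=s["orientation"];print(s["time"],s["tcp_pos"],q,"tool y ang",np.degrees(np.arctan2(2*(q[2]**2+q[0]**2)-1,2*(q[1]*q[2]-q[0]*q[3]))))
x=cv2.resize(im,(800,600),interpolation=cv2.INTER_CUBIC)
for k in range(0,560,40):
    X=int((k+.5)*800/560); x[::10,X]=(0,255,255); cv2.putText(x,str(k),(X,10),0,.35,(0,255,255),1)
for k in range(0,420,40):
    Y=int((k+.5)*600/420); x[Y,::10]=(0,255,255); cv2.putText(x,str(k),(0,Y),0,.35,(0,255,255),1)
cv2.imwrite(f"pics/{n}b.png",x)
E
python3 wp.py w1
```

```text
1.3 [0.5394 0.3303 0.3001] [-0.0006 -0.0431  0.9991  0.0001] tool y ang 94.93909560031064
```

View pics/w1b.png

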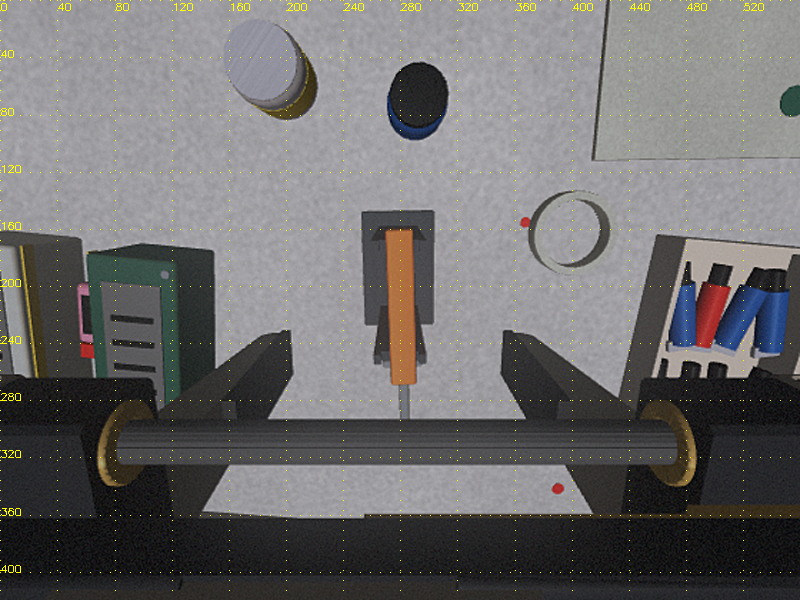

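Run:
```python
from h import *
import pickle
np.set_printoptions(precision=4,suppress=True)
w=pickle.load(open("pics/w1.pkl","rb"))
P=lambda X,Y,z:onz(w,X*.7-.5,Y*.7-.5,z)
a=P(399.5,230,.175);b=P(403.5,383.5,.175);print("handle",a,b,(a+b)/2,np.linalg.norm(b-a),np.degrees(np.arctan2(*(b-a)[1::-1])))
for X,Y in [(362,211),(434,211),(362,324),(434,324)]: print("plate",P(X,Y,.005))
for X,Y in [(89,252),(175,263)]: print("green front top",P(X,Y,.088))
```

```text
handle [0.4954 0.3289 0.175 ] [0.612  0.3422 0.175 ] [0.5537 0.3355 0.175 ] 0.11731193498792598 6.522508330249619
plate [0.492  0.2885 0.005 ]
plate [0.4852 0.3673 0.005 ]
plate [0.6217 0.2971 0.005 ]
plate [0.6145 0.3812 0.005 ]
green front top [0.547  0.0465 0.088 ]
green front top [0.5505 0.1251 0.088 ]
```

Call:
{"name": "servo_tool", "arguments": {"steps": [[[0.085,0.017,-0.06,0.005],[0.085,0.017,-0.15,0.005],[0.085,0.017,-0.25,0.005],[0.085,0.017,-0.33,0.005],[0.085,0.017,-0.37,0.005],[0.085,0.017,-0.385,0.005],[0.085,0.017,-0.385,0.005],[0.085,0.017,-0.385,0.005]]]}}

```text
time: 2.15
tcp_pos: [0.5749, 0.3377, 0.1484]
orientation: [0.001, -0.052, 0.999, 0.001]
force: [0.1, -0.8, 0.3]
width: 0.0919
gripper_force: 0.0
```

Call:
{"name": "servo_tool", "arguments": {"steps": [[[0,0,0,0],[0,0,0,0],[0,0,0,0],[0,0,0,0],[0,0,0,0],[0,0,0,0],[0,0,0,0],[0,0,0,0],[0,0,0,0],[0,0,0,0]]], "fingers": 1, "newtons": 45}}

```text
time: 3.15
tcp_pos: [0.5742, 0.3368, 0.1465]
orientation: [-0.0, -0.051, 0.999, 0.0]
force: [0.0, 0.6, -0.0]
width: 0.0199
gripper_force: 45.0
```

Call:
{"name": "servo_tool", "arguments": {"steps": [[[0,0,0.04,0],[0,0,0.12,0],[0,0,0.23,0],[0,0,0.35,0],[0.015,-0.05,0.459,0],[0.015,-0.16,0.459,-0.01],[0.015,-0.28,0.459,-0.02],[0.015,-0.4,0.459,-0.033],[0.015,-0.5,0.459,-0.033],[0.015,-0.542,0.459,-0.033]]]}}

```text
time: 4.15
tcp_pos: [0.5798, 0.1168, 0.3315]
orientation: [0.0, 0.002, 1.0, -0.0]
force: [0.1, 0.0, -0.8]
width: 0.02
gripper_force: 45.0
```

Call:
{"name": "servo_tool", "arguments": {"steps": [[[0,0,0,0],[0,0,0,0],[0,0,0,0]]]}}

```text
time: 4.45
tcp_pos: [0.5802, 0.1213, 0.3304]
orientation: [0.0, -0.0, 1.0, 0.0]
force: [0.2, -0.6, -1.5]
width: 0.0197
gripper_force: 45.0
```

```bash
python3 wp.py w2
```

```text
4.45 [0.5802 0.1213 0.3304] [ 0.0001 -0.      1.      0.0003] tool y ang 90.00136413225688
```

View pics/w2b.png

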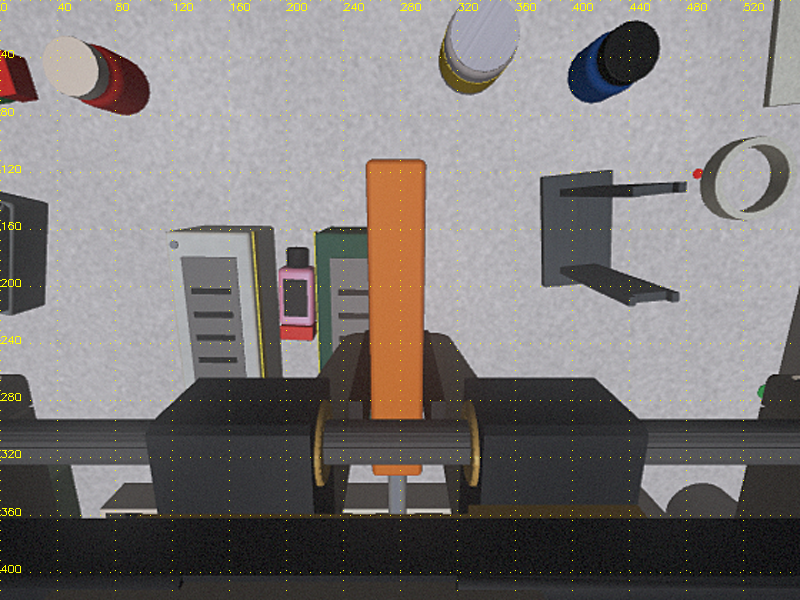

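Run:
```python
from h import *
import pickle
np.set_printoptions(precision=4,suppress=True)
w=pickle.load(open("pics/w2.pkl","rb"))
P=lambda X,Y,z:onz(w,X*.7-.5,Y*.7-.5,z)
for n,X,Y,z in [("wi f",254,232,.088),("wi b",265,377,.088),("gi f",316,230,.088),("gi b",319,377,.088),("wo f",168,232,.088),("base L",280,339,.015),("base R",315,339,.015),("base L top",280,327,.029),("base R top",315,327,.029),("shoulder L",283,267,.015),("shoulder R",312,267,.015),("cap front",298,248,.012),("h near",396,160,.3595),("h far",397,474,.3595),("cradle near",612,175,.0),("platefar",541,286,0.005),("platefar",541,178,0.005),("platefar",612,170,0.005)]:
    print(n,P(X,Y,z))
```

```text
wi f [ 0.5479 -0.0186  0.088 ]
wi b [ 0.7024 -0.0197  0.088 ]
gi f [0.546  0.0425 0.088 ]
gi b [0.7024 0.0383 0.088 ]
wo f [ 0.5479 -0.1032  0.088 ]
base L [ 0.6854 -0.0223  0.015 ]
base R [0.6854 0.0209 0.015 ]
base L top [ 0.6653 -0.0171  0.029 ]
base R top [0.6653 0.0246 0.029 ]
shoulder L [ 0.5954 -0.0126  0.015 ]
shoulder R [0.5954 0.0217 0.015 ]
cap front [0.5733 0.0057 0.012 ]
h near [0.5013 0.1213 0.3595]
h far [0.6176 0.1216 0.3595]
cradle near [ 0.4903  0.3715 -0.    ]
platefar [0.6208 0.2984 0.005 ]
platefar [0.4938 0.2878 0.005 ]
platefar [0.485  0.3683 0.005 ]
```

Call:
{"name": "servo_tool", "arguments": {"steps": [[[0.05,-0.1,0,-0.0045],[0.1,-0.2,0,-0.0045],[0.146,-0.286,0,-0.0045],[0.146,-0.286,0,-0.0045],[0.146,-0.286,-0.05,-0.0045],[0.146,-0.286,-0.15,-0.0045],[0.146,-0.286,-0.2,-0.0045],[0.146,-0.286,-0.2,-0.0045],[0.146,-0.286,-0.2,-0.0045]]]}}

```text
time: 5.4
tcp_pos: [0.6387, 0.0068, 0.2506]
orientation: [-0.0, 0.007, 1.0, 0.0]
force: [-0.0, 0.5, -1.1]
width: 0.0194
gripper_force: 45.0
```

Run:
```python
from h import *
from cell import optics,readout
t=optics.snapshot("top");s=optics.snapshot("scene")
print(readout.get_state()["tcp_pos"])
cv2.imwrite("pics/c3.png",np.hstack([crop(t,283,165,66,90,6),crop(s,300,255,66,90,6)]))
```

```text
[0.63952594 0.00635347 0.25191777]
```

View pics/c3.png

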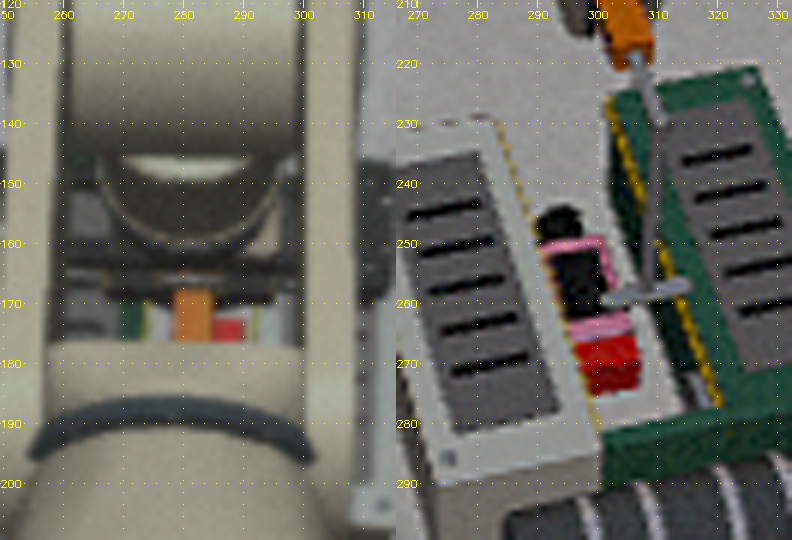

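Run:
```python
from h import *
np.set_printoptions(precision=4,suppress=True)
s=cam("scene")
z=.1405
print("exp foot",proj(s,[[.719,.0055-.023,z],[.719,.0055+.023,z]]))
g=lambda X,Y:(267+(X-396)/6-.5,210+Y/6-.5)
for n,X,Y,zz in [("footW",605,299,z),("footG",687,287,z),("base bottom L",588,393,.002),("base R",638,386,.002),("wi back",598,428,.088),("gi back",718,405,.088),("wi f",500,122,.088),("gi f",607,97,.088)]:
    print(n,onz(s,*g(X,Y),zz))
```

```text
exp foot [[300.3715 258.6181]
 [315.4722 255.3788]]
footW [ 0.7222 -0.0155  0.1405]
footG [0.7254 0.025  0.1405]
base bottom L [ 0.6834 -0.0083  0.002 ]
base R [0.6859 0.0187 0.002 ]
wi back [ 0.7594 -0.0281  0.088 ]
gi back [0.7615 0.0327 0.088 ]
wi f [ 0.5597 -0.0243  0.088 ]
gi f [0.5574 0.0362 0.088 ]
```

Call:
{"name": "servo_tool", "arguments": {"steps": [[[0,0,-0.04,0],[0,0,-0.1,0],[0,0,-0.16,0],[0,0,-0.22,0],[0,0,-0.27,0],[0,0,-0.3,0],[0,0,-0.3225,0],[0,0,-0.3225,0],[0,0,-0.3225,0]]]}}

```text
time: 6.4
tcp_pos: [0.6392, 0.0056, 0.1221]
orientation: [0.001, 0.008, 1.0, -0.0]
force: [-0.4, -0.7, -1.3]
width: 0.0196
gripper_force: 45.0
```

Call:
{"name": "servo_tool", "arguments": {"steps": [[[-0.02,0,0,0],[-0.04,0,0,0],[-0.06,0,0,0],[-0.085,0,0,0],[-0.11,0.001,0,0],[-0.14,0.002,0,0],[-0.17,0.002,0,0],[-0.2,0.003,0,0],[-0.23,0.003,0,0],[-0.26,0.004,0,0]]]}}

```text
time: 7.4
tcp_pos: [0.5336, 0.0072, 0.1213]
orientation: [0.0, 0.008, 1.0, -0.0]
force: [2.4, -0.4, -1.1]
width: 0.0195
gripper_force: 45.0
```

Call:
{"name": "servo_tool", "arguments": {"steps": [[[-0.03,0,0,0],[-0.06,0.001,0,0],[-0.09,0.001,0,0],[-0.12,0.002,0,0],[-0.15,0.002,0,0],[-0.18,0.003,0,0],[-0.21,0.003,0,0],[-0.225,0.003,0,0],[-0.24,0.004,0,0],[-0.25,0.004,0,0]]]}}

```text
time: 8.4
tcp_pos: [0.434, 0.0088, 0.1212]
orientation: [-0.0, 0.008, 1.0, -0.0]
force: [2.0, 0.6, -1.3]
width: 0.0197
gripper_force: 45.0
```

Call:
{"name": "servo_tool", "arguments": {"steps": [[[0,0,0,0],[0,0,0,0],[0.02,0,0,0],[0.03,0,0,0]]]}}

```text
time: 8.8
tcp_pos: [0.4477, 0.0088, 0.1212]
orientation: [0.0, 0.008, 1.0, -0.0]
force: [0.7, 0.3, -1.3]
width: 0.0196
gripper_force: 45.0
```

Run:
```python
from h import *
from cell import optics,readout
t=optics.snapshot("top");s=optics.snapshot("scene")
print(readout.get_state()["tcp_pos"])
cv2.imwrite("pics/c4.png",np.vstack([crop(s,300,225,132,100,6)]))
```

```text
[0.44762433 0.00880672 0.12118892]
```

View pics/c4.png

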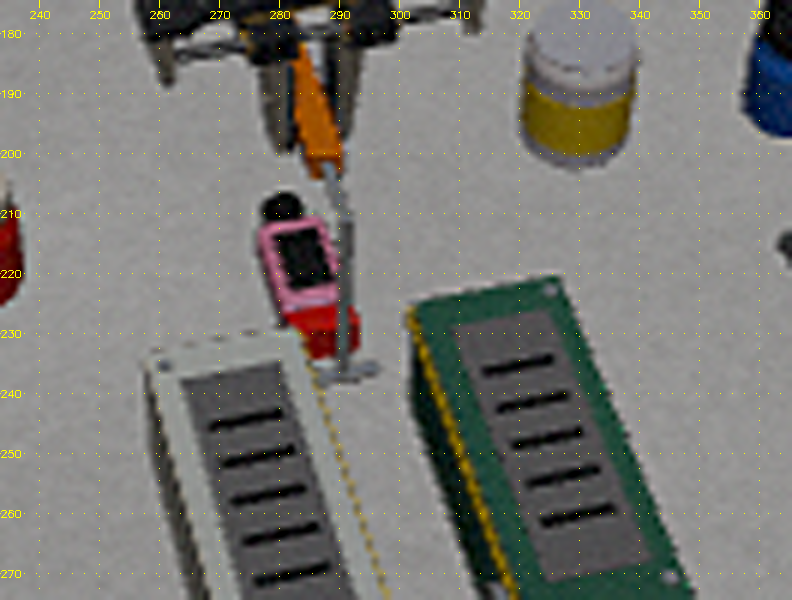

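Call:
{"name": "servo_tool", "arguments": {"steps": [[[0,0,0.04,0],[0,0,0.12,0],[0,0,0.24,0],[0,0,0.36,0],[0,0,0.46,0],[0.02,0.05,0.52,0],[0.06,0.15,0.52,0.01],[0.1,0.27,0.52,0.02],[0.15,0.39,0.52,0.0375],[0.2,0.5,0.52,0.0375]]]}}

```text
time: 9.9
tcp_pos: [0.5264, 0.2099, 0.3292]
orientation: [-0.0, -0.052, 0.999, -0.0]
force: [0.5, -0.4, -0.8]
width: 0.0198
gripper_force: 45.0
```

Call:
{"name": "servo_tool", "arguments": {"steps": [[[0.04,0.1,0,0],[0.08,0.2,0,0],[0.115,0.28,0,0],[0.1165,0.32,0,0],[0.1165,0.32,0,0],[0.1165,0.32,0,0]]]}}

```text
time: 10.5
tcp_pos: [0.5722, 0.3353, 0.3288]
orientation: [-0.001, -0.051, 0.999, -0.001]
force: [-0.7, -0.1, -1.4]
width: 0.0195
gripper_force: 45.0
```

```bash
python3 -c "
from cell import readout
s=readout.get_state();print(s['tcp_pos'],s['orientation'])"
```

```text
[0.57221164 0.33525917 0.32875316] [-5.28695536e-04 -5.14755590e-02  9.98673973e-01 -5.31294001e-04]
```

Call:
{"name": "servo_tool", "arguments": {"steps": [[[0.005,0.004,-0.04,0],[0.005,0.004,-0.12,0],[0.005,0.004,-0.22,0],[0.005,0.004,-0.31,0],[0.005,0.004,-0.37,0],[0.005,0.004,-0.4,0],[0.005,0.004,-0.42,0],[0.005,0.004,-0.435,0],[0.005,0.004,-0.445,0],[0.005,0.004,-0.452,0]]]}}

```text
time: 11.5
tcp_pos: [0.5753, 0.3378, 0.149]
orientation: [0.001, -0.051, 0.999, 0.0]
force: [0.0, 0.1, -1.2]
width: 0.0197
gripper_force: 45.0
```

Call:
{"name": "servo_tool", "arguments": {"steps": [[[0,0,-0.004,0],[0,0,-0.004,0],[0,0,-0.004,0]]]}}

```text
time: 11.8
tcp_pos: [0.5749, 0.3377, 0.1471]
orientation: [0.0, -0.051, 0.999, 0.0]
force: [0.2, 0.4, -0.8]
width: 0.0196
gripper_force: 45.0
```

Call:
{"name": "servo_tool", "arguments": {"steps": [[[-0.002,-0.002,-0.002,0],[-0.002,-0.002,-0.003,0],[-0.002,-0.002,-0.003,0]]]}}

```text
time: 12.1
tcp_pos: [0.5744, 0.3371, 0.1465]
orientation: [0.001, -0.051, 0.999, 0.0]
force: [-1.2, 1.0, 5.9]
width: 0.0194
gripper_force: 45.0
```

Call:
{"name": "servo_tool", "arguments": {"steps": [[[0,0,0,0],[0,0,0,0],[0,0,0,0],[0,0,0,0],[0,0,0,0],[0,0,0,0],[0,0,0,0],[0,0,0,0]]], "fingers": -1}}

```text
time: 12.9
tcp_pos: [0.574, 0.3368, 0.1456]
orientation: [-0.0, -0.051, 0.999, -0.0]
force: [0.5, -0.5, 0.5]
width: 0.0815
gripper_force: 0.0
```

Call:
{"name": "servo_tool", "arguments": {"steps": [[[0,0,0.05,0],[0,0,0.15,0],[0,0,0.27,0],[0,0,0.38,0],[0,-0.06,0.46,0],[-0.02,-0.18,0.46,-0.01],[-0.03,-0.3,0.46,-0.02],[-0.05,-0.42,0.46,-0.03],[-0.06,-0.54,0.46,-0.0325],[-0.07,-0.66,0.46,-0.0325]]]}}

```text
time: 13.9
tcp_pos: [0.5454, 0.071, 0.3298]
orientation: [0.0, -0.0, 1.0, -0.0]
force: [0.3, -0.2, 0.1]
width: 0.0919
gripper_force: 0.0
```

Call:
{"name": "servo_tool", "arguments": {"steps": [[[-0.01,-0.12,0,0],[-0.02,-0.24,0,0],[-0.03,-0.36,0,0],[-0.04,-0.48,0,0],[-0.05,-0.6,0,0],[-0.06,-0.72,0,0],[-0.065,-0.84,0,0],[-0.065,-0.96,0,0],[-0.065,-1,0,0],[-0.065,-1,0,0]]]}}

```text
time: 14.9
tcp_pos: [0.5196, -0.3291, 0.3291]
orientation: [-0.0, 0.001, 1.0, 0.0]
force: [-0.3, 0.2, 0.6]
width: 0.092
gripper_force: 0.0
```

Call:
{"name": "servo_tool", "arguments": {"steps": [[[0,-0.05,0,0],[0,-0.06,0,0],[0,-0.06,0,0],[0,-0.06,0,0]]]}}

```text
time: 15.3
tcp_pos: [0.5201, -0.3504, 0.3296]
orientation: [-0.0, -0.001, 1.0, 0.0]
force: [0.3, -0.2, 0.8]
width: 0.0921
gripper_force: 0.0
```

```bash
python3 wp.py w3
python3 - <<'E'
from h import *
from cell import optics
im=cv2.imread("pics/w3.png"); s=optics.snapshot("scene"); cv2.imwrite("pics/s5.png",s)
cv2.imwrite("pics/c5.png",np.vstack([crop(im,270,195,200,118,4,10)[:470], np.hstack([crop(s,388,212,100,32,4),crop(s,178,245,50,16,8,5)])]))
E
```

```text
15.3 [ 0.5201 -0.3504  0.3296] [-0.     -0.0006  1.      0.0002] tool y ang 90.06622948697635
```

View pics/c5.png

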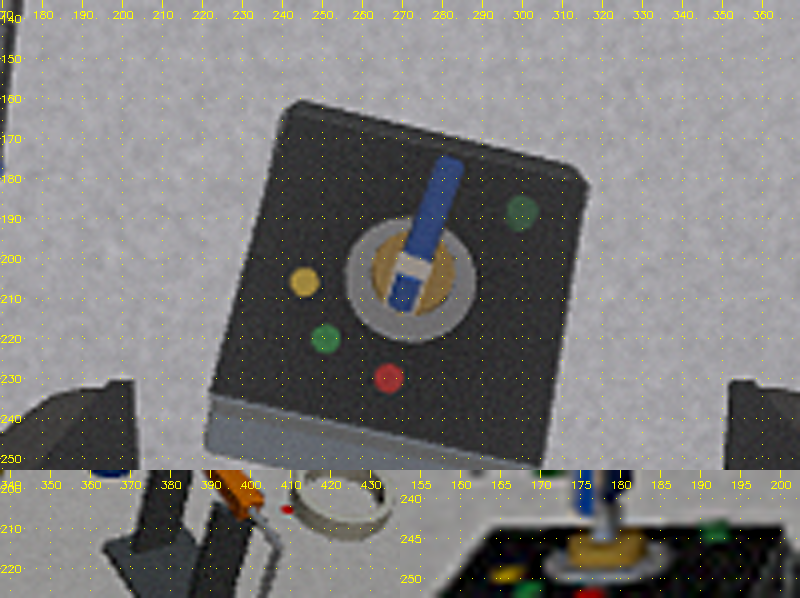

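```bash
cat > key.py <<'E'
from h import *
import pickle
from scipy.optimize import least_squares
np.set_printoptions(precision=4,suppress=True)
w=pickle.load(open("pics/w3.pkl","rb")); s=cam("scene")
g=lambda L:np.array([(170+X/4-.5,136+Y/4-.5) for X,Y in L])
S=np.radians(35)
def axes(yaw):
    c,k=np.cos(yaw),np.sin(yaw)
    up=np.array([np.cos(S)*c,np.cos(S)*k,np.sin(S)]); n=np.array([-np.sin(S)*c,-np.sin(S)*k,np.cos(S)]); return up,np.cross(n,up),n  # up, left, n
corn=g([(210,395),(545,465),(588,186),(283,122)]) # far -y, far +y, near +y, near -y
ring=g([(412,282)])
bow=g([(438,157),(463,165),(415,312),(390,305)]) # near top: -y,+y ; far: +y,-y
if __name__=="__main__":
  for W,H in((.112,.117),(.117,.112)):
    def pts(p):
        u,l,n=axes(p[3]); c=p[:3]; return np.array([c+a*H/2*u+b*W/2*l for a,b in((1,-1),(1,1),(-1,1),(-1,-1))])
    r=least_squares(lambda p:(proj(w,pts(p))-corn).ravel(),[.54,-.35,.09,-.2])
    print(W,H,r.x,np.degrees(r.x[3]),r.fun.reshape(-1,2))
    u,l,n=axes(r.x[3]); o,d=ray(w,*ring[0]); t=n@(r.x[:3]-o)/(n@d); P=o+t*d; print("ring on panel",P,"rel",(P-r.x[:3])@np.array([u,l,n]).T, "bow C",P+.043*n)
  def bp(p):
    u,l,n=axes(p[3]); x=np.cos(p[4])*u-np.sin(p[4])*l; y=np.cross(n,x); C=p[:3]
    return C,x,y,n
  def res(p):
    C,x,y,n=bp(p)
    B=[C-.023*x+.017*n-.005*y,C-.023*x+.017*n+.005*y,C+.023*x+.017*n+.005*y,C+.023*x+.017*n-.005*y]
    return np.r_[(proj(w,B)-bow).ravel(),(proj(w,C-.043*n)-ring).ravel()]
  # bow top edge + ring
  for th in(0,None):
    f=(lambda p:res(np.r_[p,0])) if th==0 else res
    p0=[.53,-.35,.13,-.2]+([] if th==0 else [0.])
    r=least_squares(f,p0); print("bow fit",r.x,r.fun.reshape(-1,2))
    C,x,y,n=bp(np.r_[r.x,0][:5]); print("scene proj corners",proj(s,[C+a*.023*x+b*.017*n for a in(1,-1) for b in(1,-1)]))
E
python3 key.py
```

```text
0.112 0.117 [ 0.5521 -0.3578  0.0893 -0.2185] -12.521278617295069 [[ 1.946   2.6866]
 [-2.3915  1.734 ]
 [-2.137  -2.4726]
 [ 2.5619 -2.428 ]]
ring on panel [ 0.5514 -0.3568  0.0886] rel [-0.0011  0.0009  0.    ] bow C [ 0.5274 -0.3514  0.1239]
0.117 0.112 [ 0.5526 -0.3579  0.0888 -0.2182] -12.499176026178798 [[ 0.6643  0.8208]
 [-0.4409  0.5355]
 [-0.8538 -0.4332]
 [ 0.588  -1.0592]]
ring on panel [ 0.5516 -0.3568  0.0879] rel [-0.0015  0.0008  0.    ] bow C [ 0.5275 -0.3514  0.1231]
bow fit [ 0.5258 -0.3533  0.1546 -0.3046] [[-1.329  -0.0574]
 [ 0.4387  0.4646]
 [ 2.8846 -1.3869]
 [ 0.6787 -2.2112]
 [-3.244   3.8415]]
scene proj corners [[173.7601 224.9616]
 [174.0256 235.9972]
 [177.8359 221.188 ]
 [178.0706 231.8856]]
bow fit [ 0.5257 -0.3527  0.1557 -0.1825  0.1371] [[-1.1334 -0.0797]
 [ 0.6741  0.4564]
 [ 1.6142 -1.6008]
 [-0.6078 -2.5228]
 [-0.6823  4.5071]]
scene proj corners [[173.1948 224.6906]
 [174.2662 235.7258]
 [177.8355 220.859 ]
 [178.8467 231.5574]]
```

Run:
```python
from key import *
C=np.array([.5275,-.3514,.1235]);u,l,n=axes(-.2182)
def c(p): q=proj(w,p); return (q+.5-[170,136])*4
for a in(1,-1):
  for b in(1,-1): print("corner x%+d z%+d"%(a,b),c(C+a*.023*u+b*.017*n), proj(s,C+a*.023*u+b*.017*n))
print("C",c(C),proj(s,C),"barrel top",c(C-.031*n),proj(s,C-.031*n),"ring",proj(s,C-.043*n))
g8=lambda X,Y:(153+(X-400)/8-.5,226+(Y-300)/8-.5)
print("scene meas bow",g8(568,350),g8(632,325),"ring",g8(608,478))
```

```text
corner x+1 z+1 [[419.9172 281.8983]] [[176.514  231.9439]]
corner x+1 z-1 [[408.0965 317.415 ]] [[177.3171 242.7626]]
corner x-1 z+1 [[445.6334 152.0815]] [[179.3885 228.0009]]
corner x-1 z-1 [[432.3002 196.2311]] [[180.1505 238.495 ]]
C [[426.5007 236.3525]] [[178.3668 235.2817]] barrel top [[415.8227 270.2429]] [[179.0764 244.9474]] ring [[179.3492 248.6632]]
scene meas bow (173.5, 231.75) (181.5, 228.625) ring (178.5, 247.75)
```

```bash
cat > push.py <<'E'
from key import *
C=np.array([.527,-.352,.1235]);u,l,n=axes(-.2182)
def pose(th,r=.019,gap=0.,lead=4):
    d=np.cos(th)*u-np.sin(th)*l; m=-np.sin(th)*u-np.cos(th)*l
    zt=C[2]+.004-.013*np.clip(th/1.3,0,1)
    b=C+r*d-.005*m; K=b+n*(zt-b[2])/n[2]
    ph=np.r_[m[:2],0]/np.linalg.norm(m[:2])
    P=K-(.010+gap)*ph; yaw=np.degrees(np.arctan2(ph[1],ph[0]))-lead
    return P,yaw%360   # tool x angle
if __name__=="__main__":
    from cell import readout
    s=readout.get_state();q=s["orientation"];print(s["tcp_pos"],s["q"],np.degrees(np.arctan2(2*(q[1]*q[2]+q[0]*q[3]),2*(q[1]**2+q[0]**2)-1))%360)
    print("approach",pose(0,gap=.015))
    P0,y0=pose(0,gap=.015)
    for th in np.r_[0:1.75:.15]:
        P,y=pose(th); print("%.2f"%th,P,"%.1f"%y,"share from approach",np.r_[(P-P0)/.4,(y-y0)/180])
E
python3 push.py
```

```text
[ 0.5201 -0.3504  0.3297] [-0.5953  0.273   1.4902  0.0002  1.3784 -2.1675] 180.07599204174525
approach (array([ 0.5534, -0.3271,  0.1275]), np.float64(253.49806091024544))
0.00 [ 0.5502 -0.3418  0.1275] 253.5 share from approach [-0.0081 -0.0366  0.      0.    ]
0.15 [ 0.5524 -0.3453  0.126 ] 246.4 share from approach [-0.0026 -0.0454 -0.0038 -0.0392]
0.30 [ 0.554  -0.3489  0.1245] 239.3 share from approach [ 0.0016 -0.0545 -0.0075 -0.079 ]
0.45 [ 0.5551 -0.3526  0.123 ] 231.9 share from approach [ 0.0043 -0.0636 -0.0113 -0.1199]
0.60 [ 0.5557 -0.3562  0.1215] 224.2 share from approach [ 0.0056 -0.0726 -0.015  -0.1626]
0.75 [ 0.5557 -0.3597  0.12  ] 216.2 share from approach [ 0.0056 -0.0815 -0.0187 -0.2075]
0.90 [ 0.5551 -0.3632  0.1185] 207.6 share from approach [ 0.0043 -0.0901 -0.0225 -0.2551]
1.05 [ 0.5541 -0.3665  0.117 ] 198.5 share from approach [ 0.0017 -0.0983 -0.0262 -0.3055]
1.20 [ 0.5525 -0.3696  0.1155] 188.9 share from approach [-0.0022 -0.1061 -0.03   -0.3589]
1.35 [ 0.5501 -0.3723  0.1145] 178.8 share from approach [-0.0082 -0.1129 -0.0325 -0.4149]
1.50 [ 0.5466 -0.3745  0.1145] 168.4 share from approach [-0.017  -0.1185 -0.0325 -0.4725]
1.65 [ 0.5426 -0.3763  0.1145] 158.0 share from approach [-0.027  -0.1228 -0.0325 -0.5307]
```

Call:
{"name": "servo_tool", "arguments": {"steps": [[[0.02,0.02,0,-0.047],[0.05,0.04,0,-0.094],[0.083,0.058,0,-0.141],[0.083,0.058,0,-0.188],[0.083,0.058,0,-0.235],[0.083,0.058,0,-0.282],[0.083,0.058,0,-0.329],[0.083,0.058,0,-0.376],[0.083,0.058,0,-0.423],[0.083,0.058,0,-0.47]]], "fingers": 1, "newtons": 20}}

```text
time: 16.4
tcp_pos: [0.5533, -0.3274, 0.3297]
orientation: [0.0, 0.675, 0.738, 0.0]
force: [0.1, -0.6, 1.2]
width: 0.0137
gripper_force: 0.0
```

Call:
{"name": "servo_tool", "arguments": {"steps": [[[0,0,0,-0.047],[0,0,0,-0.094],[0,0,0,-0.122],[0,0,-0.05,-0.122],[0,0,-0.12,-0.122],[0,0,-0.2,-0.122],[0,0,-0.27,-0.122],[0,0,-0.3,-0.122],[0,0,-0.3,-0.122]]]}}

```text
time: 17.3
tcp_pos: [0.5525, -0.3271, 0.2081]
orientation: [-0.001, 0.801, 0.598, -0.001]
force: [-0.1, -0.1, -0.1]
width: 0.0004
gripper_force: 0.0
```

```bash
python3 push.py | head -2
python3 - <<'E'
from h import *
from cell import optics
s=optics.snapshot("scene"); w=optics.snapshot("wrist"); cv2.imwrite("pics/w6.png",w)
cv2.imwrite("pics/c6.png",np.hstack([crop(s,178,235,66,75,6),crop(w,280,235,100,112,4)[:450]]))
E
```

```text
[ 0.5525 -0.3271  0.2081] [-0.537   0.3867  1.5986  0.      1.1593 -0.249 ] 73.49714992829225
approach (array([ 0.5534, -0.3271,  0.1275]), np.float64(253.49806091024544))Traceback (most recent call last):
  File "<stdin>", line 4, in <module>
    return _nx.concatenate(arrs, 1, dtype=dtype, casting=casting)
           ~~~~~~~~~~~~~~~^^^^^^^^^^^^^^^^^^^^^^^^^^^^^^^^^^^^^^^
ValueError: all the input array dimensions except for the concatenation axis must match exactly, but along dimension 0, the array at index 0 has size 450 and the array at index 1 has size 448
```

Call:
{"name": "servo_tool", "arguments": {"steps": [[[0.002,0,-0.05,0],[0.002,0,-0.11,0],[0.002,0,-0.16,0],[0.002,0,-0.19,0],[0.002,0,-0.2015,0],[0.002,0,-0.2015,0],[0.002,0,-0.2015,0]]]}}

```text
time: 18.1
tcp_pos: [0.5547, -0.3285, 0.1303]
orientation: [0.001, 0.801, 0.598, 0.0]
force: [0.4, -0.2, -0.1]
width: 0.0004
gripper_force: 0.0
```

Call:
{"name": "servo_tool", "arguments": {"steps": [[[-0.002,-0.01,0,0],[-0.004,-0.02,0,0],[-0.006,-0.03,0,0],[-0.0081,-0.0366,0,0],[-0.006,-0.041,-0.002,-0.02],[-0.0026,-0.0454,-0.004,-0.039],[-0.001,-0.05,-0.006,-0.06],[0.0016,-0.0545,-0.0075,-0.079],[0.0016,-0.0545,-0.0075,-0.079]]]}}

```text
time: 19.0
tcp_pos: [0.5545, -0.3496, 0.126]
orientation: [-0.0, 0.87, 0.494, 0.0]
force: [-0.7, 2.3, 1.6]
width: 0.0006
gripper_force: 1.2
```

Call:
{"name": "servo_tool", "arguments": {"steps": [[[0.0013,-0.0045,-0.002,-0.02],[0.0027,-0.0091,-0.004,-0.041],[0.0034,-0.0136,-0.0056,-0.062],[0.004,-0.018,-0.0075,-0.0836],[0.004,-0.0225,-0.0094,-0.106],[0.004,-0.027,-0.0112,-0.1285],[0.0034,-0.031,-0.013,-0.152],[0.0027,-0.0356,-0.015,-0.176],[0.0027,-0.0356,-0.015,-0.176]]]}}

```text
time: 19.9
tcp_pos: [0.5566, -0.3638, 0.1204]
orientation: [0.0, 0.971, 0.238, 0.001]
force: [3.7, 4.4, 2.7]
width: 0.0
gripper_force: 2.4
```

Call:
{"name": "servo_tool", "arguments": {"steps": [[[-0.0013,-0.0041,-0.002,-0.025],[-0.0026,-0.0082,-0.0037,-0.05],[-0.0045,-0.0121,-0.0056,-0.077],[-0.0065,-0.016,-0.0075,-0.104],[-0.0065,-0.016,-0.0075,-0.104]]]}}

```text
time: 20.4
tcp_pos: [0.5548, -0.3705, 0.1179]
orientation: [0.0, 0.997, 0.077, 0.002]
force: [5.0, 3.8, 4.2]
width: 0.0006
gripper_force: 2.9
```

Call:
{"name": "servo_tool", "arguments": {"steps": [[[-0.003,-0.0034,-0.0012,-0.028],[-0.006,-0.0068,-0.0025,-0.056],[-0.006,-0.0068,-0.0025,-0.056],[-0.006,-0.0068,-0.0025,-0.056]]]}}

```text
time: 20.8
tcp_pos: [0.5531, -0.3733, 0.1171]
orientation: [0.0, 1.0, -0.01, 0.002]
force: [6.4, 4.3, 3.0]
width: 0.0002
gripper_force: 3.6
```

Call:
{"name": "servo_tool", "arguments": {"steps": [[[-0.0044,-0.0028,0,-0.029],[-0.0088,-0.0056,0,-0.057],[-0.0088,-0.0056,0,-0.057]]]}}

```text
time: 21.1
tcp_pos: [0.5506, -0.3758, 0.1168]
orientation: [0.0, 0.995, -0.101, 0.003]
force: [12.9, 2.4, -3.5]
width: 0.0
gripper_force: 6.0
```

Call:
{"name": "servo_tool", "arguments": {"steps": [[[-0.004,-0.002,0,-0.015],[-0.004,-0.002,0,-0.015]]]}}

```text
time: 21.3
tcp_pos: [0.5494, -0.3769, 0.117]
orientation: [0.001, 0.992, -0.123, 0.004]
force: [13.7, 2.4, -2.9]
width: 0.0007
gripper_force: 15.6
```

Run:
```python
from h import *
from cell import optics
s=optics.snapshot("scene"); w=optics.snapshot("wrist"); t=optics.snapshot("top"); cv2.imwrite("pics/w7.png",w); cv2.imwrite("pics/s7.png",s)
cv2.imwrite("pics/c7.png",np.vstack([np.hstack([crop(s,178,235,50,37,8,5),crop(t,390,206,50,37,8,5)]),crop(w,280,220,200,75,4)]))
```

```text
(no output)
```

View pics/c7.png

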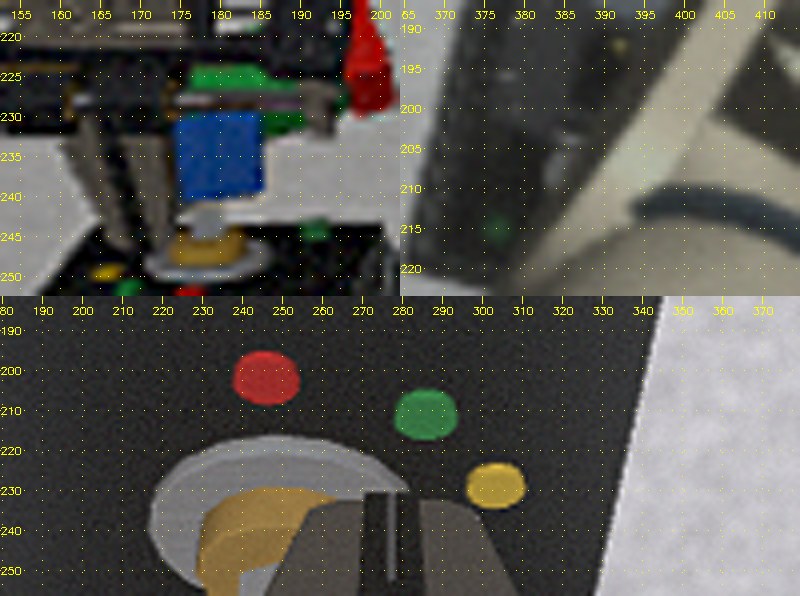

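Run:
```python
from key import *
C=np.array([.527,-.352,.1235]);u,l,n=axes(-.2182)
for th in(.9,1.1,1.2,1.3,1.4,1.5):
    x=np.cos(th)*u-np.sin(th)*l; y=np.cross(n,x)
    print(th,"near end top/bot",proj(s,[C-.023*x+b*.017*n+.005*y for b in(1,-1)]).ravel(),"bottom slope",np.diff(proj(s,[C+.023*x-.017*n+.005*y,C-.023*x-.017*n+.005*y]),axis=0).ravel())
```

```text
0.9 near end top/bot [185.2985 228.7811 186.0348 239.356 ] bottom slope [13.5732 -3.0076]
1.1 near end top/bot [185.5844 229.1379 186.3214 239.7431] bottom slope [14.737  -2.3366]
1.2 near end top/bot [185.6117 229.3288 186.3497 239.95  ] bottom slope [15.099  -1.9637]
1.3 near end top/bot [185.5607 229.5256 186.3002 240.1632] bottom slope [15.3089 -1.5709]
1.4 near end top/bot [185.4316 229.7263 186.173  240.3805] bottom slope [15.3643 -1.1621]
1.5 near end top/bot [185.2253 229.9291 185.9691 240.5998] bottom slope [15.2647 -0.7415]
```

Call:
{"name": "servo_tool", "arguments": {"steps": [[[-0.005,-0.002,0,-0.02],[-0.005,-0.002,0,-0.02],[-0.005,-0.002,0,-0.02]]]}}

```text
time: 21.75
tcp_pos: [0.5482, -0.3777, 0.1167]
orientation: [0.0, 0.988, -0.154, 0.005]
force: [15.9, 1.1, -7.2]
width: -0.0002
gripper_force: 16.0
```

```bash
cat > th.py <<'E'
from key import *
from cell import readout
st=readout.get_state();q=st["orientation"];T=st["tcp_pos"];print(T,st["force"],st["wrist_torque"])
a=2*np.arctan2(q[2],q[1]);tx=np.array([np.cos(a),np.sin(a),0]);ty=np.array([np.sin(a),-np.cos(a),0])
u,l,n=axes(-.2182)
G=np.array(np.meshgrid(np.linspace(-.023,.023,47),np.linspace(-.005,.005,5),np.linspace(-.017,.017,35))).reshape(3,-1).T
for dC in((0,0),(.003,0),(-.003,0),(0,.003),(0,-.003)):
    C=np.array([.527+dC[0],-.352+dC[1],.1235])
    for th in np.arange(1.8,.3,-.02):
        x=np.cos(th)*u-np.sin(th)*l;y=np.cross(n,x);p=C+G@np.array([x,y,n])-T
        hit=(p[:,2]>0)&(abs(p@tx)<.010)&(abs(p@ty)<.018)
        if not hit.any() : continue
        # lowest th free of contact above: report largest th with contact
        print(dC,"theta(max contact) %.2f"%th, "r %.3f z %.3f"%tuple(G[hit].mean(0)[[0,2]]));break
E
python3 th.py
```

```text
[ 0.5482 -0.3777  0.1167] [15.8878  1.1046 -7.1954] [ 0.3027 -2.8905 -0.0816]
(0, 0) theta(max contact) 1.36 r 0.023 z -0.015
(0.003, 0) theta(max contact) 1.48 r 0.023 z -0.013
(-0.003, 0) theta(max contact) 1.24 r 0.023 z -0.016
(0, 0.003) theta(max contact) 1.32 r 0.023 z -0.015
(0, -0.003) theta(max contact) 1.40 r 0.023 z -0.014
```

Call:
{"name": "servo_tool", "arguments": {"steps": [[[-0.004,-0.0015,-0.004,-0.01],[-0.004,-0.0015,-0.004,-0.01]]]}}

```text
time: 21.95
tcp_pos: [0.5467, -0.3785, 0.1156]
orientation: [0.001, 0.985, -0.17, 0.005]
force: [16.2, 2.0, -3.9]
width: 0.0008
gripper_force: 15.6
```

```bash
cat > tq.py <<'E'
from key import *
from cell import readout
st=readout.get_state();u,l,n=axes(-.2182);F=-st["force"];print(st["time"],st["tcp_pos"],st["force"])
for th in(1.2,1.3,1.4):
    d=np.cos(th)*u-np.sin(th)*l;m=-np.sin(th)*u-np.cos(th)*l
    print(th,"torque",np.cross(.023*d-.005*m,F)@-n)
E
python3 tq.py; python3 th.py|sed -n 2p
```

```text
21.95 [ 0.5467 -0.3785  0.1156] [16.1731  2.0268 -3.8756]
1.2 torque 0.27436074007368233
1.3 torque 0.2756828746723657
1.4 torque 0.2742504771159653
(0, 0) theta(max contact) 1.44 r 0.022 z -0.015
```

Call:
{"name": "servo_tool", "arguments": {"steps": [[[-0.004,-0.0015,-0.004,-0.01],[-0.004,-0.0015,-0.004,-0.01]]]}}

```text
time: 22.15
tcp_pos: [0.5463, -0.3792, 0.1151]
orientation: [0.0, 0.983, -0.185, 0.006]
force: [17.5, 3.7, 2.6]
width: 0.0001
gripper_force: 15.4
```

```bash
python3 tq.py; python3 th.py|sed -n 2p
```

```text
22.15 [ 0.5463 -0.3792  0.1151] [17.508   3.6693  2.5992]
1.2 torque 0.3870714519006139
1.3 torque 0.38994749549462343
1.4 torque 0.38892731261315494
(0, 0) theta(max contact) 1.46 r 0.023 z -0.015
```

Call:
{"name": "servo_tool", "arguments": {"steps": [[[0,0,0,0],[0,0,0,0],[0,0,0,0],[0,0,0,0],[0,0,0,0],[0,0,0,0],[0,0,0,0],[0,0,0,0]]]}}

```text
time: 22.95
tcp_pos: [0.5463, -0.3792, 0.1152]
orientation: [0.001, 0.983, -0.185, 0.006]
force: [17.0, 3.9, 2.2]
width: 0.0007
gripper_force: 15.4
```

Call:
{"name": "servo_tool", "arguments": {"steps": [[[0.08,-0.025,0.06,0],[0.12,-0.03,0.15,0],[0.12,-0.03,0.27,0],[0.08,-0.03,0.38,0],[0,0,0.5,0],[-0.08,0.06,0.53,0.03],[-0.08,0.06,0.53,0.06],[-0.08,0.06,0.53,0.09],[-0.08,0.06,0.53,0.12],[-0.08,0.06,0.53,0.12]]]}}

```text
time: 23.95
tcp_pos: [0.5082, -0.3545, 0.325]
orientation: [0.0, 1.0, 0.003, 0.0]
force: [0.3, -0.3, 0.7]
width: 0.0006
gripper_force: 0.0
```

```bash
python3 wp.py w8
python3 - <<'E'
from h import *
from cell import optics
t=optics.snapshot("top");s=optics.snapshot("scene");cv2.imwrite("pics/s8.png",s);cv2.imwrite("pics/t8.png",t)
w=cv2.imread("pics/w8.png")
hsv=cv2.cvtColor(w,cv2.COLOR_BGR2HSV)
m=cv2.inRange(hsv,(105,120,50),(125,255,255))
k,_,st,c=cv2.connectedComponentsWithStats(m)
for i in range(1,k):
    if st[i,4]>40:
        ys,xs=np.where(_==i); print(st[i],c[i],cv2.minAreaRect(np.c_[xs,ys].astype(np.float32)))
import pickle
from key import axes
wc=pickle.load(open("pics/w8.pkl","rb"));C=np.array([.527,-.352,.1235]);u,l,n=axes(-.2182)
for th in(0,.5,.7,.9,1.3):
    x=np.cos(th)*u-np.sin(th)*l
    p=proj(wc,[C+a*.023*x+.017*n for a in(-1,1)]); print(th,p.ravel())
E
```

```text
23.95 [ 0.5082 -0.3545  0.325 ] [0.0003 1.     0.0033 0.0001] tool y ang -89.61779263995945
[520   0  36  55 980] [535.95102041  24.31632653] ((535.3056030273438, 24.446683883666992), (18.53531265258789, 60.2578010559082), 25.64100456237793)
[287 159   5  18  60] [289.18333333 167.61666667] ((289.1158447265625, 167.4573211669922), (3.644240379333496, 17.00645637512207), 6.34019136428833)
[260 161  25  30 411] [271.82725061 176.756691  ] ((272.4000244140625, 176.3000030517578), (17.8885440826416, 32.64659118652344), 63.43495178222656)
[384 163  11   8  42] [389.57142857 165.95238095] ((388.73077392578125, 166.1538543701172), (5.687368392944336, 10.78638744354248), 78.69007110595703)
0 [270.9629 195.3634 277.4111 169.3338]
0.5 [262.9887 192.0384 286.0066 173.1418]
0.7 [260.3957 190.0233 288.6427 175.4172]
0.9 [258.2985 187.7085 290.644  177.9712]
1.3 [255.9256 182.5055 292.4891 183.4472]
```

Run:
```python
from h import *
import pickle
from key import axes
def run(name,fl):
    w=cv2.imread(f"pics/{name}.png");hsv=cv2.cvtColor(w,cv2.COLOR_BGR2HSV)
    wc=pickle.load(open(f"pics/{name}.pkl","rb"));m=cv2.inRange(hsv,(105,120,50),(125,255,255))
    C=np.array([.527,-.352,.1235]);u,l,n=axes(-.2182);c=proj(wc,C)[0];R=np.zeros_like(m);cv2.circle(R,tuple(int(a) for a in c),40,255,-1);m&=R
    m=cv2.morphologyEx(m,cv2.MORPH_CLOSE,np.ones((9,9)))
    best=[]
    for th in np.arange(-.2,1.5,.05):
        x=np.cos(th)*u-np.sin(th)*l;y=np.cross(n,x)
        p=proj(wc,[C+a*.023*x+b*.005*y+e*.017*n for a in(1,-1) for b in(1,-1) for e in(1,-1)])
        for dx in range(-5,6):
          for dy in range(-5,6):
            M=np.zeros_like(m);cv2.fillConvexPoly(M,cv2.convexHull((p+[dx,dy]).astype(np.float32)).round().astype(np.int32),255)
            best.append(((M&m).astype(bool).sum()/(M|m).astype(bool).sum(),round(th,2),dx,dy))
    print(name,sorted(best,reverse=True)[:4])
run("w3",0);run("w8",0)
a=cv2.cvtColor(cv2.imread("pics/s5.png"),cv2.COLOR_BGR2GRAY);o=cv2.cvtColor(cv2.imread("pics/scene0.png"),cv2.COLOR_BGR2GRAY);e=cv2.cvtColor(cv2.imread("pics/s8.png"),cv2.COLOR_BGR2GRAY)
f=lambda k:cv2.inRange(cv2.cvtColor(cv2.imread(k),cv2.COLOR_BGR2HSV),(8,180,80),(18,255,255))
for k in("pics/scene0.png","pics/s8.png"):
    ys,xs=np.where(f(k)[170:215,370:410]); print("orange handle",xs.mean()+370,ys.mean()+170,xs.size)
d=cv2.absdiff(o,e);d=(cv2.GaussianBlur(d,(5,5),0)>18).astype(np.uint8)
n,_,st,c=cv2.connectedComponentsWithStats(d)
print(st[1:][st[1:,4]>25])
```

```text
w3 [(np.float64(0.6375321336760925), np.float64(0.15), 1, 1), (np.float64(0.6375321336760925), np.float64(0.15), 1, 0), (np.float64(0.6375321336760925), np.float64(0.15), 1, -1), (np.float64(0.6375321336760925), np.float64(0.15), 0, 1)]
w8 [(np.float64(0.7802197802197802), np.float64(0.55), 0, 0), (np.float64(0.7777777777777778), np.float64(0.55), 0, -1), (np.float64(0.763265306122449), np.float64(0.55), -1, 1), (np.float64(0.763265306122449), np.float64(0.55), -1, 0)]
orange handle 391.9356725146199 192.57894736842104 171
orange handle 391.9473684210526 192.6783625730994 171
[[  94    0  101  189 7870]
 [ 200    0   10   13   56]
 [ 237    0   32   53  675]
 [ 257    0   51  113 2401]
 [ 380    0   22   11  117]
 [ 396    0   63  108 2739]
 [ 219   58   49   55 1478]
 [ 131  107   12    4   32]
 [ 276  206   19   30  382]
 [ 170  229   16   16  157]
 [ 289  243   20   34  385]]
```

Run:
```python
from h import *
import pickle
from key import axes
w=cv2.imread("pics/w8.png");hsv=cv2.cvtColor(w,cv2.COLOR_BGR2HSV)
for v in range(154,200):
    print(v,"".join('B' if 100<h<130 and s>90 and V>35 else 'W' if s<70 and V>110 else 'y' if 10<h<30 and s>90 and V>60 else '-' if V>75 else '.' for h,s,V in hsv[v,252:302]))
wc=pickle.load(open("pics/w8.pkl","rb"));C=np.array([.527,-.352,.1235]);u,l,n=axes(-.2182)
for th in(.5,.6,.7,.8):
    x=np.cos(th)*u-np.sin(th)*l;y=np.cross(n,x)
    print(th,(proj(wc,[C+a*.023*x+b*.005*y+e*.017*n for e in(1,-1) for a in(1,-1) for b in(1,-1)])-[252,0]).round(1).tolist())
```

```text
154 ...........-W--WWyyyyyyyyyyyyyyyyyyyyy-W--WWW-....
155 ...........-WWWW-yyyyyyyyyyyyyyyyyyyyyyWWWWWW-....
156 ...........-WWW--yyyyyyyyyyy--yyyyyyWWyW--WWW-....
157 ............WWWWWyyyyyyyyy---W-yyyWWWW--W-W-W-....
158 ............-WWWWyyyyyyy------W-yWWWW-W--WWWW-....
159 .............W-WWyyyyy-------W--WWWWWBB-WW-WW.....
160 .............WWWWyyyyy---------WWWWWWBBB-WWW-.....
161 ..............WWW-yyy-------WWBBBWWWWBBB-W-W......
162 ..............-WWWyyy-------BBBBWWWWWBBB-WWW......
163 ...............-WW-yy-----.BBBBBWWWWBBBBBWW.......
164 --..............-WW-y---.BBBBBBBWWWWBBBB-W........
165 ---...............-WW-.BBBBBBBB-WWWWBBBB-W........
166 ----...............-WBBBBBBBBBB-WWWWBBBB--........
167 ----...............BBBBBBBBBBBBWWWWWBBBB-.........
168 ---..............BBBBBBBBBBBBBBWWWWWBBBBW.........
169 ---............BBBBBBBBBBBBBBBBWWWWBBBBBW.........
170 ---..........BBBBBBBBBBBBBBBBBBWWWWBBBBBW.........
171 ---.........BBBBBBBBBBBBBBBBBB-WWWWBBBBBW.........
172 --.........BBBBBBBBBBBBBBBBBBBWWWWWBBBB--.........
173 ...........BBBBBBBBBBBBBBBBBBBWWWWWBBBB-..........

[... 1223 characters left out ...]
WWWWWWWWWWWWWWWWWWWWWWWWWWWWWWWWWWWWWWWWW
197 WWWWWWWWWWWWWWWWWWWWWWWWWWWWWWWWWWWWWWWWWWWWWWWWWW
198 WWWWWWWWWWWWWWWWWWWWWWWWWWWWWWWWWWWWWWWWWWWWWWWWWW
199 WWWWWWWWWWWWWWWWWWWWWWWWWWWWWWWWWWWWWWWWWWWWWWWWWW
0.5 [[30.8, 170.8], [37.2, 175.4], [7.9, 190.0], [14.0, 194.0], [33.9, 153.2], [39.9, 157.6], [12.1, 172.6], [17.8, 176.5]]
0.6 [[32.5, 171.7], [38.2, 176.7], [6.8, 188.9], [12.4, 193.3], [35.5, 154.0], [40.9, 158.9], [11.1, 171.4], [16.3, 175.7]]
0.7 [[34.1, 172.8], [39.2, 178.0], [5.8, 187.6], [10.9, 192.4], [37.0, 155.0], [41.7, 160.2], [10.2, 170.2], [14.9, 174.9]]
0.8 [[35.5, 173.9], [39.9, 179.4], [5.0, 186.4], [9.5, 191.4], [38.3, 156.1], [42.4, 161.6], [9.4, 168.9], [13.6, 173.9]]
```

```bash
python3 -c "
from cell import manip
print(manip.job_done())"
```

```text
the job is handed in; nothing more can be done
None
```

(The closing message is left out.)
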